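# Lay out the stripped parts in reverse for rebuilding

## Task

The four parts taken off the drone lie in a row on the plywood stripping rack, in the order they came off. Both racks run slantwise, from near left to far right. Move the parts to the empty grey build rack in the reverse order, so that the part at the left, near end of the stripping rack ends on the pedestal at the right, far end of the build rack, and so on through the row. Each part must rest centred on its own pedestal, the same way up as before, with the memory stick again lying crosswise to the row.

Things in the scene. Friction and masses are not known exactly. Their poses are not given: they have to be found in the camera images.
- strip_rack: stripping rack: plywood board 56 x 218 mm, top 8 mm above the table, fixed. Origin at the centre of its underside; y along the row to its left, nearer end, x across the row, away from the robot and to the left, z up. Four pedestals, 54 mm apart, stand on it on its centre line at y = +81, +27, -27 and -81 mm (left to right), each with its top 20 mm above the table.
- build_rack: build rack: fixed grey plastic board 56 x 218 mm, empty, on either side of the stripping rack, about parallel to it. Origin at the centre of its underside; y along the row to its left, nearer end, x across the row, away from the robot and to the left, z up. Its four pedestals (24 x 24 mm, rubber tops) are centred at x = 0, y = +81, +27, -27, -81 mm (left to right), tops 20 mm above the table.
- pad_gear: one of four identical pedestals (24 x 24 mm, 12 mm high, alloy block with a black rubber top) screwed to the stripping rack: the one on which the gear lies at the start. Origin at the centre of its underside, on the rack's board; z up. It is fixed, and stays when the part is taken off.
- pad_cap: one of four identical pedestals (24 x 24 mm, 12 mm high, alloy block with a black rubber top) screwed to the stripping rack: the one on which the magnet cap lies at the start. Origin at the centre of its underside, on the rack's board; z up. It is fixed, and stays when the part is taken off.
- pad_stick: one of four identical pedestals (24 x 24 mm, 12 mm high, alloy block with a black rubber top) screwed to the stripping rack: the one on which the memory stick lies at the start. Origin at the centre of its underside, on the rack's board; z up. It is fixed, and stays when the part is taken off.
- pad_motor: one of four identical pedestals (24 x 24 mm, 12 mm high, alloy block with a black rubber top) screwed to the stripping rack: the one on which the motor lies at the start. Origin at the centre of its underside, on the rack's board; z up. It is fixed, and stays when the part is taken off.
- gear_mid (a point): centre of the gear: orange printed spur gear lying flat, 40 mm across the teeth, 9 mm thick (4.5 mm above and below this point); z up. Starts centred on a pedestal of the stripping rack, its underside 20 mm above the table. 
- cap_mid (a point): centre of the magnet cap: plain round aluminium disc lying flat, 34 mm in diameter, 10 mm thick (5 mm above and below this point); z up. Starts centred on a pedestal of the stripping rack, its underside 20 mm above the table. 
- stick_mid (a point): centre of the memory stick: black stick with a metal plug, 54 mm long along its y axis, 16 mm wide along its x axis, 8 mm thick (4 mm above and below this point); z up. Starts centred on a pedestal of the stripping rack, its underside 20 mm above the table. It lies crosswise to the row, its long y axis along the rack's x axis, overhanging both ends. Take it across its width.
- motor_mid (a point): centre of the motor: upright round aluminium motor with two dark bands, 28 mm in diameter and 28 mm high, with a thin shaft of 6 mm diameter on top that brings it to 36 mm; this point is 18 mm above its underside, on its axis; z up. Starts centred on a pedestal of the stripping rack, its underside 20 mm above the table. 
Mind the look-alikes: they are no part of the job. What is shaped like the part that bears cap_mid but pink or turquoise is not meant.

How it is judged:
By the outcome, as a careful person would: the job done as asked, in the order asked, and still so for the second after the job is handed in, with the robot touching nothing.
It also fails if it takes over 112 s, if anything falls off the work surface, if the arm or the gripper's body presses on something with over 40 N, if the wrist force passes 120 N, or if a joint passes its speed limit or range.

## Robot

A 7-joint arm with a two-finger parallel gripper is mounted at the origin on a cart in front of the work surface, level with it; the furniture and walls round the work are solid. World frame = base frame: x ahead of the robot, y to its left, z up, the work surface at z = 0. Lengths are in m, angles in rad, forces in N, time in s.
With the tool pointing down it reaches from about 0.425 to 0.875 m from the base axis. Payload 4.7 kg.
Tool frame: the origin (TCP) lies between the finger pads; the fingertips stand 14 mm ahead of it and the grasp point (between the pads) lies 5 mm behind it; z points along the fingers, y is the line along which they close (so a half turn about z gives the same grasp; the last joint's range is limited). The gripper opens to 87 mm and grips with 3 to 60 N. Pads are 19 mm wide; open, the fingers measure 117 mm over their backs; the gripper's body (75 mm by 190 mm) begins 51 mm behind the grasp point.
Start: joints at [-1.304, 0.321, -0.07, 1.45, 0.023, 1.371, -0.057], TCP at [0.163, 0.629, 0.237] pointing down, gripper open.
Joint ranges: [-2.86, 2.86], [-0.3, 2.09], [-1.38, 1.24], [0.06, 2.45], [-1.56, 4.7], [0.09, 2.05], [-2.69, 2.69]. Speed limits (rad/s): [2.57, 2.57, 3.14, 3.14, 3.14, 3.14, 3.14].

## Interface

Orientations are given as a rotation vector (axis times angle).
In Python, from bench import ctrl gives the robot as it stands.
- The arm moves only by the tool step_arm, never from a script. Its argument "commands" is a list of rows, each an object with "travel": the shift along the tool's x, y, z in m, a list of three; "turn": the turn, a rotation vector about the tool's x, y, z in degrees, a list of three. A call has 1 to 5 rows; each row is the pose to reach, as a shift and turn from the pose commanded when the call began, along the tool's axes at that moment; what a row does not reach only later rows make up. A row lasts 1/10 s, in which the tool goes at most 50 mm and 8.59 degrees, less where a joint would pass 70% of its speed; a pose out of reach is approached as far as the arm can. A call with a gripper value outside its range is refused whole. "gripper" is the opening, from 0 (shut) to 1 (fully open), set as the call begins (left out, the last holds). The fingers move at their own pace and stop on an object; "force" is the grip in N (left out, the last holds). Time passes only in rows, so rows that repeat a pose let the fingers close. It gives the time, the measured TCP pose, the force, the opening and the grip force at its end, in the units of the state.
- ctrl.get_state(): the state, without advancing time (a new reading comes with each control period).
- ctrl.get_image(name): name is "scene" or "top"; returns the picture (420x560x3 uint8, red, green, blue); there is no depth.
- ctrl.camera_model(name): a dict with "fx", "fy", "cx", "cy" (pixels), "k1" (the pictures are not rectified: a ray, as slopes to the right and down, at radius r is drawn at 1 + k1 r^2 times it, then the intrinsics apply), "R" (3x3) and "t" (3): a world point X has camera coordinates R X + t. Camera axes: x right, y down, z forward; pixel columns grow to the right and rows downward; lengths in m; the calibration is good to about 2 mm. A picture is of the moment at which its call begins. camera_model takes no time and is no camera call.
- ctrl.close_job(): hands the job in; it is judged then, once.
The state is a dict: "time": time; "joint_positions": joint angles; "qd": joint speeds; "joint_torque": joint torques, N m; "position": TCP position; "tool_rot": TCP orientation; "ft_force": force on the tool from outside, world axes, zero at the start; "torque": the same for the moment, N m; "grip_width": opening from 0.0 (shut) to 1.0 (fully open); "grip_force": force on a finger pad.
Only numpy, scipy, OpenCV 4.12 (cv2) and the standard library are available. Lean on these libraries where they do the work, as an engineer would, in place of code of your own. Each camera call takes 0.05 s, during which the arm holds its last target. There are 200 camera calls.

## Working session

There is one attempt and no reset: what is moved stays moved. The work goes in short steps, Python scripts to look and compute and a tool call to move; the robot and the scene stay as the last step left them, time stands still between calls to the robot, and variables do not carry over. Pictures are saved under pics/ and viewed, at most 14 in all, crops included, and the job is handed in when it is done.

Besides the shell and the picture viewer there is one more tool, called after "Call:" in YAML: its name, and indented under it one key for each argument. step_arm: Moves the arm, as the interface text tells. Its arguments: {"type":"object","properties":{"commands":{"type":"array"},"gripper":{"type":"number"},"force":{"type":"number"}},"required":["commands"]}

```bash
mkdir -p pics; ls
python3 - <<'E'
from bench import ctrl
import cv2
for n in("scene","top"):
    im=ctrl.get_image(n); cv2.imwrite(f"pics/{n}0.png",im[:,:,::-1])
    m=ctrl.camera_model(n); print(n,m)
s=ctrl.get_state(); print(s)
E
```

```text
pics
scene {'fx': 506.9229677531029, 'fy': 506.9229677531029, 'cx': 277.06279540357696, 'cy': 206.3001480820804, 'k1': -0.09611973297563728, 'R': array([[ 0.48694394, -0.8731778 ,  0.02112163],
       [-0.55095599, -0.32583552, -0.76829598],
       [ 0.67774117,  0.36247998, -0.63974617]]), 't': array([-0.63149639,  0.19865015,  0.75136954])}
top {'fx': 457.5976985567752, 'fy': 457.5976985567752, 'cx': 284.5032380056695, 'cy': 206.41583429566643, 'k1': -0.026613679127725415, 'R': array([[ 0.02009553, -0.99979225, -0.00340998],
       [-0.98524191, -0.01922297, -0.17008486],
       [ 0.16998398,  0.0067776 , -0.98542352]]), 't': array([-0.43549824,  0.47513771,  0.83696771])}
{'time': 0.1, 'joint_positions': array([-1.30388665,  0.32173251, -0.07008787,  1.45154369,  0.02262455,
        1.37079593, -0.05692664]), 'qd': array([ 0.00046035, -0.00110608, -0.00155637, -0.00232241,  0.00052536,
        0.0006362 , -0.00024679]), 'joint_torque': array([-1.20629584e-04, -4.92568839e+01, -4.05831356e-01, -3.13401711e+01,
       -6.42162608e-02,  3.94774158e-02,  1.07351341e-04]), 'position': array([0.16251685, 0.62887421, 0.2355862 ]), 'tool_rot': array([-3.96029495e-01, -3.11643111e+00,  2.65442205e-03]), 'ft_force': array([0.58044442, 0.55404703, 1.31530445]), 'torque': array([-0.05283893,  0.02504948,  0.03145209]), 'grip_force': 0.0, 'grip_width': 0.9982220474141317}
```

View pics/top0.png

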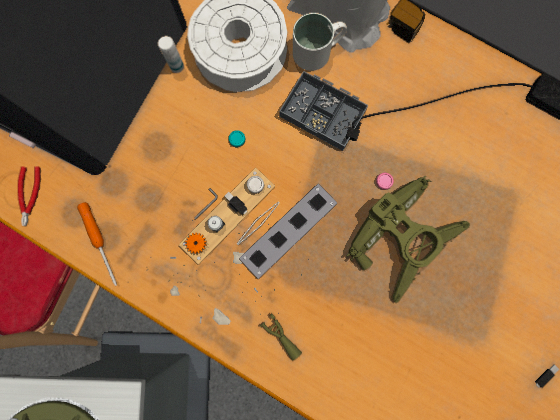

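View pics/scene0.png

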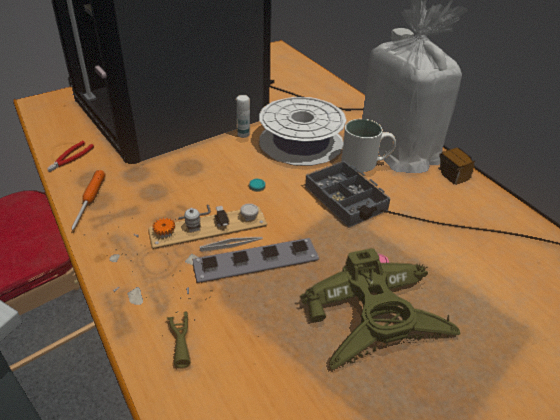

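Top view: gear (196,243), motor (215,224), stick (236,205) and cap (255,185) on the plywood rack. The empty grey rack is to its right, with pedestals from (259,258) to (318,202). The turquoise (237,139) and pink (384,181) discs are decoys.

Run:
```python
import cv2
im=cv2.imread("pics/top0.png")
cv2.imwrite("pics/topc.png",cv2.resize(im[160:285,170:345],None,fx=4.5,fy=4.5,interpolation=cv2.INTER_CUBIC))
im=cv2.imread("pics/scene0.png")
cv2.imwrite("pics/scenec.png",cv2.resize(im[190:290,140:330],None,fx=4.2,fy=4.2,interpolation=cv2.INTER_CUBIC))
```

```text
(no output)
```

View pics/topc.png

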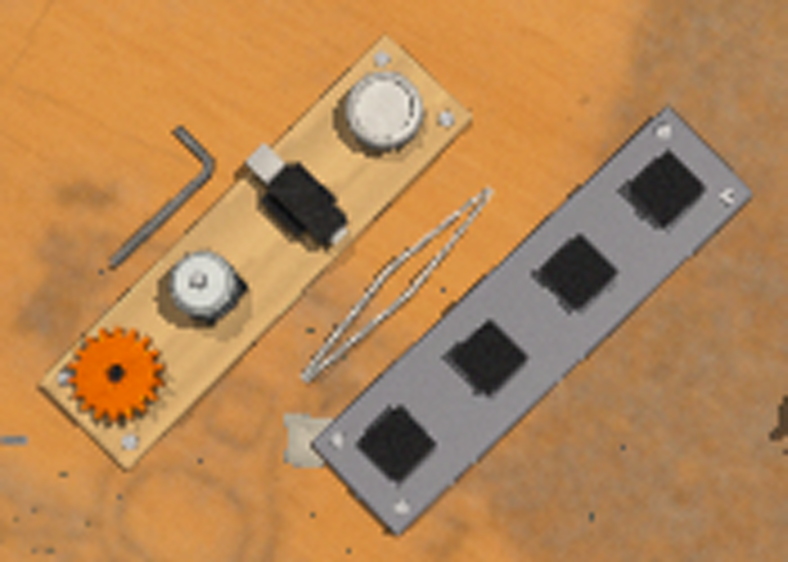

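View pics/scenec.png

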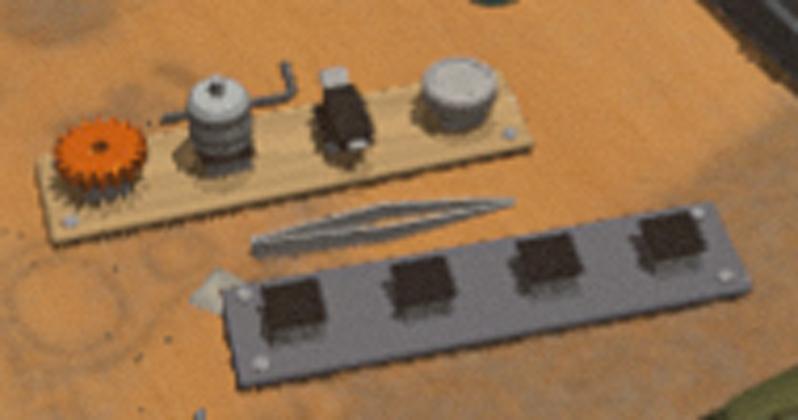

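```bash
cat > h.py <<'E'
import numpy as np, cv2
from bench import ctrl
from scipy.optimize import least_squares
def proj(n,X):
    m=ctrl.camera_model(n); c=np.atleast_2d(X)@m["R"].T+m["t"]; s=c[:,:2]/c[:,2:]
    s=s*(1+m["k1"]*(s**2).sum(1,keepdims=True)); return s*m["fx"]+[m["cx"],m["cy"]]
def ray(n,uv,z):
    f=lambda p:(proj(n,[p[0],p[1],z])[0]-uv)
    return least_squares(f,[.6,.1]).x
def crop(uv,k,o): return (np.array(uv,float)+.5)/k-.5+o
def rack(p,L):
    c,s=np.cos(p[2]),np.sin(p[2]); L=np.atleast_2d(L)
    return np.c_[p[0]+c*L[:,0]-s*L[:,1],p[1]+s*L[:,0]+c*L[:,1],L[:,2]]
E
python3 - <<'E'
from h import *
# corners local: order far-left(+x,-y), far-right(-x,-y), near-right(-x,+y), near-left(+x,+y)
C=np.array([[.028,-.109,.008],[-.028,-.109,.008],[-.028,.109,.008],[.028,.109,.008]])
P=np.array([[0,y,.02] for y in(.081,.027,-.027,-.081)])
T=lambda a:crop(a,4.5,[170,160]); S=lambda a:crop(a,4.2,[140,190])
d={"strip":[("top",C,T([(386,37),(472,120),(128,470),(40,388)])),("scene",C[1:],S([(532,145),(55,238),(38,162)]))],
"build":[("top",np.r_[C,P],T([(669,107),(751,195),(402,535),(313,445),(397,443),(487,357),(577,272),(666,189)])),
 ("scene",C,S([(712,205),(749,287),(240,382),(228,288)]))]}
for k,o in d.items():
  for sel in (o[:1],o[1:],o):
    f=lambda p:np.concatenate([(proj(n,rack(p,L))-uv).ravel() for n,L,uv in sel])
    r=least_squares(f,[.6,.1,-.8 if 0 else .8],loss="soft_l1"); print(k,r.x.round(4),np.abs(r.fun).round(1).max())
  print(rack(r.x,P).round(4))
for nm,a,z in(("gear",(116,373),.029),("shaft",(198,281),.056),("cap",(384,111),.03),("stick",(299,197),.028)):
  print(nm,ray("top",T([a])[0],z).round(4))
for nm,a,z in(("gear",(100,147),.029),("shaft",(217,87),.056),("cap",(459,82),.03)):
  print(nm,ray("scene",S([a])[0],z).round(4))
E
```

```text
strip [ 0.4686 -0.3124  0.8305] 1.4
strip [ 0.4692 -0.3135  0.8274] 1.9
strip [ 0.4689 -0.3127  0.8299] 1.4
[[ 0.4091 -0.2581  0.02  ]
 [ 0.449  -0.2945  0.02  ]
 [ 0.4888 -0.331   0.02  ]
 [ 0.5287 -0.3674  0.02  ]]
build [ 0.4417 -0.4341  0.7839] 1.3
build [ 0.4413 -0.4341  0.7783] 2.4
build [ 0.4416 -0.4341  0.782 ] 2.3
[[ 0.3845 -0.3766  0.02  ]
 [ 0.4226 -0.4149  0.02  ]
 [ 0.4606 -0.4533  0.02  ]
 [ 0.4987 -0.4916  0.02  ]]
gear [ 0.412  -0.2564]
shaft [ 0.4486 -0.294 ]
cap [ 0.5282 -0.3673]
stick [ 0.4899 -0.3315]
gear [ 0.4111 -0.2563]
shaft [ 0.4449 -0.297 ]
cap [ 0.5266 -0.368 ]
```

```bash
cat >> h.py <<'E'
from scipy.spatial.transform import Rotation as Ro
STRIP=[.4689,-.3127,.8299]; BUILD=[.4416,-.4341,.7825]
def go(xyz,yawdeg):
    "travel/turn in tool axes to reach tool-down pose with tool y at azimuth yawdeg"
    s=ctrl.get_state(); R=Ro.from_rotvec(s["tool_rot"]); a=np.radians(yawdeg)
    y=np.array([np.cos(a),np.sin(a),0]); z=np.array([0,0,-1.]); G=Ro.from_matrix(np.c_[np.cross(y,z),y,z])
    print("t",s["time"],"pos",s["position"].round(4),"w",round(s["grip_width"],3),"gf",round(s["grip_force"],1),"F",s["ft_force"].round(1))
    print(" travel",(R.inv().apply(np.array(xyz)-s["position"])*1000).round(1),"mm turn",np.degrees((R.inv()*G).as_rotvec()).round(2))
E
python3 - <<'E'
from h import *
for p in((105,175),(190,25),(0,125)): print(p,ray("top",p,0).round(3))
print(proj("top",[[.163,.629,0],[.35,.4,.2],[.45,.2,.2]]).round(0),ctrl.get_state()["joint_positions"])
go([.50,.05,.24],48); go([.42,.35,.24],60)
E
```

```text
(105, 175) [ 0.548 -0.058]
(190, 25) [ 0.885 -0.213]
(0, 125) [0.652 0.174]
[[-250.  359.]
 [-236.  262.]
 [-107.  203.]] [-1.30388665  0.32173251 -0.07008787  1.45154369  0.02262455  1.37079593
 -0.05692664]
t 0.1 pos [0.1625 0.6289 0.2356] w 0.998 gf 0.0 F [0.6 0.6 1.3]
 travel [-471.5 -476.1   -3.6] mm turn [-0.09  0.03 27.52]
t 0.1 pos [0.1625 0.6289 0.2356] w 0.998 gf 0.0 F [0.6 0.6 1.3]
 travel [-319.1 -205.6   -4. ] mm turn [-0.1   0.02 15.52]
```

Call:
step_arm:
  commands:
    - {"travel":[-0.035,-0.034,0],"turn":[0,0,0]}
    - {"travel":[-0.07,-0.068,0],"turn":[0,0,0]}
    - {"travel":[-0.105,-0.102,0],"turn":[0,0,0]}
    - {"travel":[-0.14,-0.136,0],"turn":[0,0,0]}
    - {"travel":[-0.175,-0.17,0],"turn":[0,0,0]}
  gripper: 0.58
  force: 20

```text
time: 0.6
position: [0.2902, 0.4189, 0.2362]
tool_rot: [-0.396, -3.116, 0.001]
ft_force: [1.2, 0.7, 1.0]
grip_width: 0.636
grip_force: 0.0
```

Call:
step_arm:
  commands:
    - {"travel":[-0.027,-0.03,0],"turn":[0,0,0]}
    - {"travel":[-0.054,-0.06,0],"turn":[0,0,0]}
    - {"travel":[-0.081,-0.09,0],"turn":[0,0,0]}
    - {"travel":[-0.107,-0.12,0],"turn":[0,0,0]}
    - {"travel":[-0.134,-0.151,0],"turn":[0,0,0]}

```text
time: 1.1
position: [0.3817, 0.2397, 0.2363]
tool_rot: [-0.396, -3.116, -0.0]
ft_force: [-0.2, -0.1, 0.5]
grip_width: 0.581
grip_force: 0.0
```

Call:
step_arm:
  commands:
    - {"travel":[-0.024,-0.037,0],"turn":[0,0,0]}
    - {"travel":[-0.047,-0.074,0],"turn":[0,0,0]}
    - {"travel":[-0.071,-0.112,0],"turn":[0,0,0]}
    - {"travel":[-0.094,-0.149,0],"turn":[0,0,0]}
    - {"travel":[-0.118,-0.186,0],"turn":[0,0,0]}

```text
time: 1.6
position: [0.4491, 0.0299, 0.2364]
tool_rot: [-0.396, -3.116, -0.001]
ft_force: [0.1, 1.4, 1.1]
grip_width: 0.579
grip_force: 0.0
```

Call:
step_arm:
  commands:
    - {"travel":[-0.004,-0.036,0],"turn":[0,0,0]}
    - {"travel":[-0.008,-0.072,0],"turn":[0,0,0]}
    - {"travel":[-0.013,-0.108,0],"turn":[0,0,0]}
    - {"travel":[-0.017,-0.144,0],"turn":[0,0,0]}
    - {"travel":[-0.021,-0.18,0],"turn":[0,0,0]}

```text
time: 2.1
position: [0.4239, -0.1493, 0.2363]
tool_rot: [-0.396, -3.116, -0.001]
ft_force: [0.7, 0.9, -0.1]
grip_width: 0.577
grip_force: 0.0
```

Run:
```python
from h import *
p=rack(STRIP,[0,-.081,.12])[0]; print(p); go(p,np.degrees(STRIP[2])); print(ctrl.get_state()["joint_positions"].round(2))
```

```text
[ 0.52866697 -0.36737091  0.12      ]
t 2.1 pos [ 0.4239 -0.1493  0.2363] w 0.577 gf 0.0 F [ 0.7  0.9 -0.1]
 travel [-156.  -185.   116.2] mm turn [ 3.000e-02 -2.000e-02  2.797e+01]
[-0.55 -0.19  0.75  1.94  0.13  1.34  1.48]
```

Call:
step_arm:
  commands:
    - {"travel":[-0.031,-0.037,0],"turn":[0,0,5.6]}
    - {"travel":[-0.062,-0.074,0],"turn":[0,0,11.2]}
    - {"travel":[-0.094,-0.111,0],"turn":[0,0,16.8]}
    - {"travel":[-0.125,-0.148,0.02],"turn":[0,0,22.4]}
    - {"travel":[-0.156,-0.185,0.06],"turn":[0,0,28.0]}

```text
time: 2.6
position: [0.5267, -0.3583, 0.1864]
tool_rot: [1.141, 2.923, -0.003]
ft_force: [0.5, 0.3, 1.6]
grip_width: 0.58
grip_force: 0.0
```

Call:
step_arm:
  commands:
    - {"travel":[0,0,0.03],"turn":[0,0,0]}
    - {"travel":[0,0,0.06],"turn":[0,0,0]}
    - {"travel":[0,0,0.085],"turn":[0,0,0]}
    - {"travel":[0,0,0.1],"turn":[0,0,0]}
    - {"travel":[0,0,0.1],"turn":[0,0,0]}

```text
time: 3.1
position: [0.5231, -0.3544, 0.0836]
tool_rot: [-1.137, -2.924, -0.001]
ft_force: [0.6, -0.1, 0.4]
grip_width: 0.582
grip_force: 0.0
```

Run:
```python
from h import *
p=rack(STRIP,[0,-.081,.026])[0]; go(p,np.degrees(STRIP[2]))
a=ctrl.get_image("top")[130:280,180:340,::-1]; b=ctrl.get_image("scene")[150:300,150:310,::-1]
cv2.imwrite("pics/p1.png",cv2.resize(np.hstack([a,b]),None,fx=2.5,fy=2.5,interpolation=cv2.INTER_CUBIC))
```

```text
t 3.1 pos [ 0.5231 -0.3544  0.0836] w 0.582 gf 0.0 F [ 0.6 -0.1  0.4]
 travel [-13.1  -5.8  57.5] mm turn [-0.06 -0.24 -0.03]
```

View pics/p1.png

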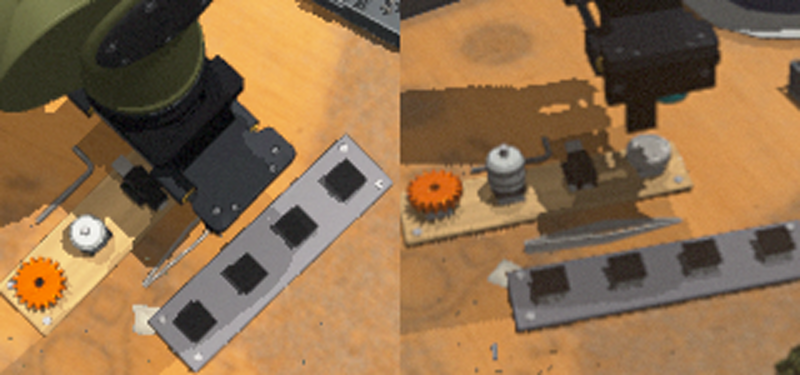

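The gripper hangs over the cap, with a finger visible at (645,115) in the right half, just above the cap at (652,152). The state says it still lacks 13 mm and 6 mm sideways, so I shift first and then go down.

Call:
step_arm:
  commands:
    - {"travel":[-0.0065,-0.003,0],"turn":[0,-0.2,0]}
    - {"travel":[-0.0131,-0.0058,0],"turn":[0,-0.2,0]}
    - {"travel":[-0.0131,-0.0058,0.02],"turn":[0,-0.2,0]}
    - {"travel":[-0.0131,-0.0058,0.04],"turn":[0,-0.2,0]}
    - {"travel":[-0.0131,-0.0058,0.04],"turn":[0,-0.2,0]}

```text
time: 3.7
position: [0.5292, -0.3682, 0.0442]
tool_rot: [1.138, 2.928, -0.001]
ft_force: [-0.0, 0.1, -1.2]
grip_width: 0.58
grip_force: 0.0
```

Run:
```python
from h import *
p=rack(STRIP,[0,-.081,.026])[0]; go(p,np.degrees(STRIP[2]))
```

```text
t 3.7 pos [ 0.5292 -0.3682  0.0442] w 0.58 gf 0.0 F [-0.   0.1 -1.2]
 travel [ 1.   0.2 18.2] mm turn [-0.03  0.02 -0.04]
```

Call:
step_arm:
  commands:
    - {"travel":[0.0005,0,0.01],"turn":[0,0,0]}
    - {"travel":[0.001,0,0.0185],"turn":[0,0,0]}
    - {"travel":[0.001,0,0.0185],"turn":[0,0,0]}

```text
time: 4.0
position: [0.5291, -0.3677, 0.0267]
tool_rot: [1.137, 2.926, -0.001]
ft_force: [-0.3, 0.5, 0.2]
grip_width: 0.58
grip_force: 0.0
```

Call:
step_arm:
  commands:
    - {"travel":[0,0,0],"turn":[0,0,0]}
    - {"travel":[0,0,0],"turn":[0,0,0]}
    - {"travel":[0,0,0],"turn":[0,0,0]}
    - {"travel":[0,0,0],"turn":[0,0,0]}
    - {"travel":[0,0,0],"turn":[0,0,0]}
  gripper: 0.2
  force: 20

```text
time: 4.5
position: [0.5298, -0.3682, 0.0279]
tool_rot: [1.137, 2.924, -0.002]
ft_force: [-0.0, -0.3, 2.8]
grip_width: 0.38
grip_force: 20.0
```

Call:
step_arm:
  commands:
    - {"travel":[0,0,-0.01],"turn":[0,0,0]}
    - {"travel":[0,0,-0.03],"turn":[0,0,0]}
    - {"travel":[0,0,-0.06],"turn":[0,0,0]}
    - {"travel":[0,0,-0.08],"turn":[0,0,0]}
    - {"travel":[0,0,-0.08],"turn":[0,0,0]}

```text
time: 5.0
position: [0.5306, -0.3696, 0.1111]
tool_rot: [1.135, 2.92, -0.003]
ft_force: [-0.9, -1.1, -0.4]
grip_width: 0.377
grip_force: 20.0
```

Run:
```python
from h import *
p=rack(BUILD,[0,.081,.106])[0]; go(p,np.degrees(BUILD[2]))
```

```text
t 5.0 pos [ 0.5306 -0.3696  0.1111] w 0.377 gf 20.0 F [-0.9 -1.1 -0.4]
 travel [ 103.  -104.     4.1] mm turn [0.09 0.53 2.67]
```

Call:
step_arm:
  commands:
    - {"travel":[0.026,-0.026,0],"turn":[0,0.1,0.7]}
    - {"travel":[0.052,-0.052,0],"turn":[0,0.2,1.4]}
    - {"travel":[0.078,-0.078,0],"turn":[0,0.4,2.1]}
    - {"travel":[0.103,-0.104,0.004],"turn":[0.1,0.5,2.7]}
    - {"travel":[0.103,-0.104,0.004],"turn":[0.1,0.5,2.7]}

```text
time: 5.5
position: [0.3767, -0.3752, 0.1016]
tool_rot: [-1.213, -2.887, -0.004]
ft_force: [-0.3, 0.5, -0.5]
grip_width: 0.382
grip_force: 20.0
```

Call:
step_arm:
  commands:
    - {"travel":[0,0,0.03],"turn":[0,0,0]}
    - {"travel":[0,0,0.05],"turn":[0,0,0]}
    - {"travel":[0,0,0.06],"turn":[0,0,0]}
    - {"travel":[0,0,0.06],"turn":[0,0,0]}

```text
time: 5.9
position: [0.3819, -0.374, 0.0416]
tool_rot: [-1.203, -2.893, -0.001]
ft_force: [0.2, 0.0, -0.8]
grip_width: 0.382
grip_force: 20.0
```

Run:
```python
from h import *
p=rack(BUILD,[0,.081,.028])[0]
for _ in range(3): go(p,np.degrees(BUILD[2])); ctrl.get_image("top")
a=ctrl.get_image("top")[180:280,220:320,::-1]; b=ctrl.get_image("scene")[180:280,160:260,::-1]
cv2.imwrite("pics/p2.png",cv2.resize(np.hstack([a,b]),None,fx=4,fy=4,interpolation=cv2.INTER_CUBIC))
```

```text
t 5.9 pos [ 0.3819 -0.374   0.0416] w 0.382 gf 20.0 F [ 0.2  0.  -0.8]
 travel [-3.8 -0.  13.5] mm turn [-0.16 -0.47 -0.01]
t 5.95 pos [ 0.3825 -0.3748  0.0427] w 0.381 gf 20.0 F [ 1.  -0.6  0.6]
 travel [-2.8  0.1 14.6] mm turn [-0.14 -0.36 -0.02]
t 6.0 pos [ 0.383  -0.3753  0.0434] w 0.385 gf 20.0 F [ 0.1 -0.8 -0.1]
 travel [-2.1  0.2 15.4] mm turn [-0.13 -0.27 -0.02]
```

View pics/p2.png

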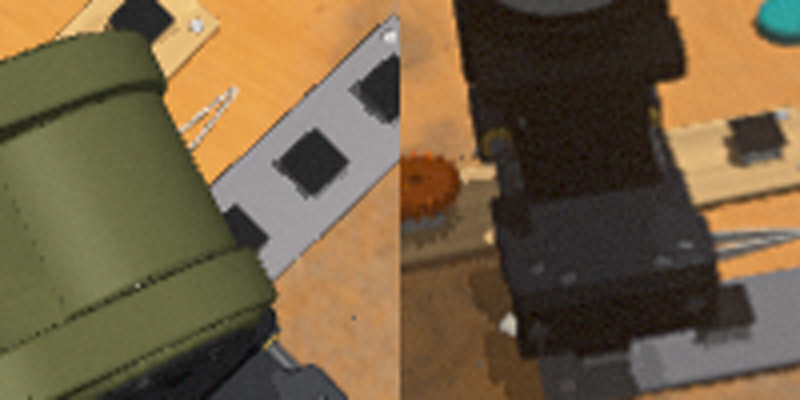

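The arm hides the cap here. The freed strip pedestal shows at (142,18) of the crop, so the lift worked. The arm lags after fast moves, so I let it settle before correcting.

Call:
step_arm:
  commands:
    - {"travel":[0,0,0],"turn":[0,0,0]}
    - {"travel":[0,0,0],"turn":[0,0,0]}
    - {"travel":[0,0,0],"turn":[0,0,0]}
    - {"travel":[0,0,0],"turn":[0,0,0]}
    - {"travel":[0,0,0],"turn":[0,0,0]}

```text
time: 6.65
position: [0.3828, -0.3748, 0.0431]
tool_rot: [-1.205, -2.896, -0.001]
ft_force: [0.6, 0.4, -1.3]
grip_width: 0.381
grip_force: 20.0
```

Run:
```python
from h import *
p=rack(BUILD,[0,.081,.028])[0]
print(p, proj("top",rack(STRIP,[0,-.081,.02])))
for _ in range(3): go(p,np.degrees(BUILD[2])); ctrl.get_image("top")
```

```text
[ 0.38449059 -0.3766586   0.028     ] [[255.34756128 185.14036265]]
t 6.65 pos [ 0.3828 -0.3748  0.0431] w 0.381 gf 20.0 F [ 0.6  0.4 -1.3]
 travel [-2.6 -0.1 15. ] mm turn [-0.09 -0.3  -0.01]
t 6.7 pos [ 0.3827 -0.3748  0.043 ] w 0.379 gf 20.0 F [ 0.3 -0.4 -1.5]
 travel [-2.6 -0.  15. ] mm turn [-0.1  -0.3  -0.02]
t 6.75 pos [ 0.3827 -0.3749  0.043 ] w 0.379 gf 20.0 F [-0.2 -0.5 -0.7]
 travel [-2.6  0.  15. ] mm turn [-0.1  -0.3  -0.02]
```

Call:
step_arm:
  commands:
    - {"travel":[-0.0013,0,0.005],"turn":[-0.1,-0.3,0]}
    - {"travel":[-0.0026,0,0.01],"turn":[-0.1,-0.3,0]}
    - {"travel":[-0.0026,0,0.014],"turn":[-0.1,-0.3,0]}
    - {"travel":[-0.0026,0,0.014],"turn":[-0.1,-0.3,0]}
    - {"travel":[-0.0026,0,0.014],"turn":[-0.1,-0.3,0]}

```text
time: 7.3
position: [0.3843, -0.3767, 0.0288]
tool_rot: [-1.207, -2.9, 0.0]
ft_force: [-0.2, 0.0, -0.2]
grip_width: 0.38
grip_force: 20.0
```

Call:
step_arm:
  commands:
    - {"travel":[0,0,0],"turn":[0,0,0]}
    - {"travel":[0,0,0],"turn":[0,0,0]}
    - {"travel":[0,0,0],"turn":[0,0,0]}
    - {"travel":[0,0,0],"turn":[0,0,0]}
    - {"travel":[0,0,0],"turn":[0,0,0]}

```text
time: 7.8
position: [0.3846, -0.3767, 0.0291]
tool_rot: [1.207, 2.9, 0.0]
ft_force: [0.8, 0.1, -0.1]
grip_width: 0.38
grip_force: 20.0
```

Run:
```python
from h import *
p=rack(BUILD,[0,.081,.028])[0]
go(p,np.degrees(BUILD[2]))
```

```text
t 7.8 pos [ 0.3846 -0.3767  0.0291] w 0.38 gf 20.0 F [ 0.8  0.1 -0.1]
 travel [ 0.1 -0.1  1.1] mm turn [ 0.01  0.01 -0.01]
```

Call:
step_arm:
  commands:
    - {"travel":[0,0,0.0007],"turn":[0,0,0]}
    - {"travel":[0,0,0.0014],"turn":[0,0,0]}
    - {"travel":[0,0,0.0014],"turn":[0,0,0]}
    - {"travel":[0,0,0.0014],"turn":[0,0,0]}

```text
time: 8.2
position: [0.3845, -0.3767, 0.0278]
tool_rot: [1.207, 2.9, 0.001]
ft_force: [-0.3, 2.6, 3.9]
grip_width: 0.381
grip_force: 20.0
```

Call:
step_arm:
  commands:
    - {"travel":[0,0,0],"turn":[0,0,0]}
    - {"travel":[0,0,0],"turn":[0,0,0]}
    - {"travel":[0,0,0],"turn":[0,0,0]}
    - {"travel":[0,0,0],"turn":[0,0,0]}
  gripper: 0.55

```text
time: 8.6
position: [0.3844, -0.3766, 0.0275]
tool_rot: [-1.207, -2.9, 0.0]
ft_force: [-0.4, -0.6, -0.3]
grip_width: 0.541
grip_force: 0.0
```

Call:
step_arm:
  commands:
    - {"travel":[0,0,-0.01],"turn":[0,0,0]}
    - {"travel":[0,0,-0.03],"turn":[0,0,0]}
    - {"travel":[0,0,-0.06],"turn":[0,0,0]}
    - {"travel":[0,0,-0.08],"turn":[0,0,0]}
    - {"travel":[0,0,-0.08],"turn":[0,0,0]}

```text
time: 9.1
position: [0.386, -0.3784, 0.1108]
tool_rot: [1.205, 2.895, -0.001]
ft_force: [-0.0, 0.4, 0.4]
grip_width: 0.549
grip_force: 0.0
```

Run:
```python
from h import *
p=rack(STRIP,[0,-.027,.106])[0]; go(p,np.degrees(STRIP[2])-90); print(ctrl.get_state()["joint_positions"].round(2))
```

```text
t 9.1 pos [ 0.386  -0.3784  0.1108] w 0.549 gf 0.0 F [-0.   0.4  0.4]
 travel [-38.7 106.4   5.2] mm turn [ 0.32  0.18 87.26]
[-0.21  0.31  1.08  1.91 -0.31  1.1   1.78]
```

Call:
step_arm:
  commands:
    - {"travel":[-0.008,0.022,0],"turn":[0,0,8.5]}
    - {"travel":[-0.016,0.044,0],"turn":[0,0,17]}
    - {"travel":[-0.024,0.066,0],"turn":[0,0,25.5]}
    - {"travel":[-0.032,0.088,0],"turn":[0,0,34]}
    - {"travel":[-0.0387,0.1064,0],"turn":[0,0,42]}
  gripper: 0.4

```text
time: 9.6
position: [0.4883, -0.328, 0.107]
tool_rot: [-2.171, -2.27, 0.0]
ft_force: [-1.0, 0.4, 1.1]
grip_width: 0.399
grip_force: 0.0
```

Call:
step_arm:
  commands:
    - {"travel":[0,0,0],"turn":[0,0,8]}
    - {"travel":[0,0,0],"turn":[0,0,16]}
    - {"travel":[0,0,0],"turn":[0,0,24]}
    - {"travel":[0,0,0],"turn":[0,0,32]}
    - {"travel":[0,0,0],"turn":[0,0,40]}

```text
time: 10.1
position: [0.4869, -0.3288, 0.107]
tool_rot: [-2.817, -1.389, 0.001]
ft_force: [-0.1, -0.6, 0.4]
grip_width: 0.401
grip_force: 0.0
```

Call:
step_arm:
  commands:
    - {"travel":[0,0,0.01],"turn":[0,0,5]}
    - {"travel":[0,0,0.02],"turn":[0,0,5]}
    - {"travel":[0,0,0.02],"turn":[0,0,5]}
    - {"travel":[0,0,0.02],"turn":[0,0,5]}
    - {"travel":[0,0,0.02],"turn":[0,0,5]}

```text
time: 10.6
position: [0.4873, -0.3293, 0.0878]
tool_rot: [2.871, 1.274, 0.0]
ft_force: [-0.1, 0.3, -0.8]
grip_width: 0.406
grip_force: 0.0
```

Run:
```python
from h import *
a=ctrl.get_image("top")[180:280,210:310,::-1]; b=ctrl.get_image("scene")[180:280,160:260,::-1]
cv2.imwrite("pics/p3.png",cv2.resize(np.hstack([a,b]),None,fx=4,fy=4,interpolation=cv2.INTER_CUBIC))
p=rack(STRIP,[0,-.027,.036])[0]; go(p,np.degrees(STRIP[2])-90); print(ctrl.get_state()["joint_positions"].round(2))
print(proj("top",rack(BUILD,[0,.081,.03])),proj("scene",rack(BUILD,[0,.081,.03])))
```

```text
t 10.7 pos [ 0.4875 -0.3294  0.088 ] w 0.4 gf 0.0 F [0. 1. 0.]
 travel [-0.3  2.  52. ] mm turn [ 0.04 -0.02  0.29]
[-0.37  0.58  1.2   1.81 -0.59  1.17  0.28]
[[257.54226943 258.16807958]] [[209.31162925 257.36861482]]
```

View pics/p3.png

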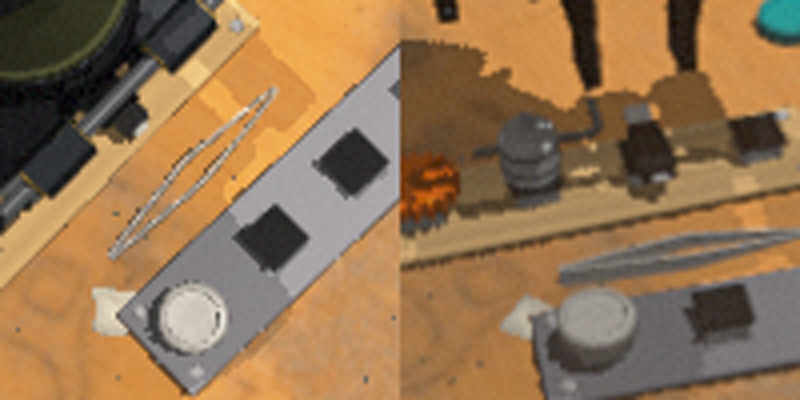

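The cap sits on the near-left build pedestal: top centre (193,316) of the left crop against the predicted (190,313). The fingers straddle the stick at (648,150) in the right crop.

Call:
step_arm:
  commands:
    - {"travel":[0,0.002,0.005],"turn":[0,0,0.3]}
    - {"travel":[0,0.002,0.015],"turn":[0,0,0.3]}
    - {"travel":[0,0.002,0.03],"turn":[0,0,0.3]}
    - {"travel":[0,0.002,0.03],"turn":[0,0,0.3]}
    - {"travel":[0,0.002,0.03],"turn":[0,0,0.3]}

```text
time: 11.2
position: [0.4881, -0.3303, 0.0568]
tool_rot: [-2.875, -1.265, 0.002]
ft_force: [-0.0, 0.3, -0.3]
grip_width: 0.4
grip_force: 0.0
```

Call:
step_arm:
  commands:
    - {"travel":[0,0,0.008],"turn":[0,0,0]}
    - {"travel":[0,0,0.016],"turn":[0,0,0]}
    - {"travel":[0,0,0.022],"turn":[0,0,0]}
    - {"travel":[0,0,0.022],"turn":[0,0,0]}
    - {"travel":[0,0,0.022],"turn":[0,0,0]}

```text
time: 11.7
position: [0.4887, -0.3305, 0.0355]
tool_rot: [-2.875, -1.266, 0.0]
ft_force: [-0.6, -0.3, 0.1]
grip_width: 0.396
grip_force: 0.0
```

Run:
```python
from h import *
p=rack(STRIP,[0,-.027,.0355])[0]; go(p,np.degrees(STRIP[2])-90)
```

```text
t 11.7 pos [ 0.4887 -0.3305  0.0355] w 0.396 gf 0.0 F [-0.6 -0.3  0.1]
 travel [-0.2  0.4 -0. ] mm turn [-0.01  0.01 -0.04]
```

Close, and lift.

Call:
step_arm:
  commands:
    - {"travel":[0,0.0004,0],"turn":[0,0,0]}
    - {"travel":[0,0.0004,0],"turn":[0,0,0]}
    - {"travel":[0,0.0004,0],"turn":[0,0,0]}
    - {"travel":[0,0.0004,0],"turn":[0,0,0]}
    - {"travel":[0,0.0004,0],"turn":[0,0,0]}
  gripper: 0.05
  force: 20

```text
time: 12.2
position: [0.4892, -0.3308, 0.0358]
tool_rot: [2.875, 1.266, 0.001]
ft_force: [-0.5, -0.4, 1.2]
grip_width: 0.179
grip_force: 20.0
```

Call:
step_arm:
  commands:
    - {"travel":[0,0,0],"turn":[0,0,0]}
    - {"travel":[0,0,-0.02],"turn":[0,0,0]}
    - {"travel":[0,0,-0.04],"turn":[0,0,0]}
    - {"travel":[0,0,-0.065],"turn":[0,0,0]}
    - {"travel":[0,0,-0.065],"turn":[0,0,0]}

```text
time: 12.7
position: [0.4907, -0.3327, 0.105]
tool_rot: [2.871, 1.263, 0.006]
ft_force: [0.8, 0.2, 0.3]
grip_width: 0.182
grip_force: 20.0
```

Run:
```python
from h import *
p=rack(BUILD,[0,.027,.1])[0]; go(p,np.degrees(BUILD[2])-90)
```

```text
t 12.7 pos [ 0.4907 -0.3327  0.105 ] w 0.182 gf 20.0 F [0.8 0.2 0.3]
 travel [-106.6    5.3    4.8] mm turn [ 0.35 -0.11  2.66]
```

Call:
step_arm:
  commands:
    - {"travel":[-0.025,0.001,0],"turn":[0,0,0.6]}
    - {"travel":[-0.05,0.002,0],"turn":[0,0,1.2]}
    - {"travel":[-0.075,0.003,0],"turn":[0,0,1.8]}
    - {"travel":[-0.095,0.005,0],"turn":[0,0,2.4]}
    - {"travel":[-0.1066,0.005,0],"turn":[0,0,2.7]}

```text
time: 13.2
position: [0.419, -0.4142, 0.101]
tool_rot: [2.906, 1.193, -0.001]
ft_force: [0.3, -0.1, 0.1]
grip_width: 0.176
grip_force: 20.0
```

Call:
step_arm:
  commands:
    - {"travel":[0,0,0.01],"turn":[0,0,0]}
    - {"travel":[0,0,0.03],"turn":[0,0,0]}
    - {"travel":[0,0,0.045],"turn":[0,0,0]}
    - {"travel":[0,0,0.045],"turn":[0,0,0]}
    - {"travel":[0,0,0.045],"turn":[0,0,0]}

```text
time: 13.7
position: [0.421, -0.4121, 0.0552]
tool_rot: [-2.903, -1.199, 0.001]
ft_force: [-0.4, -0.4, 0.6]
grip_width: 0.185
grip_force: 20.0
```

Call:
step_arm:
  commands:
    - {"travel":[0,0,0],"turn":[0,0,0]}
    - {"travel":[0,0,0],"turn":[0,0,0]}
    - {"travel":[0,0,0],"turn":[0,0,0]}
    - {"travel":[0,0,0],"turn":[0,0,0]}

```text
time: 14.1
position: [0.4209, -0.4129, 0.056]
tool_rot: [2.904, 1.197, 0.001]
ft_force: [0.4, 0.2, 0.2]
grip_width: 0.181
grip_force: 20.0
```

Run:
```python
from h import *
p=rack(BUILD,[0,.027,.0365])[0]; go(p,np.degrees(BUILD[2])-90)
```

```text
t 14.1 pos [ 0.4209 -0.4129  0.056 ] w 0.181 gf 20.0 F [0.4 0.2 0.2]
 travel [-0.3  2.6 19.5] mm turn [ 0.04 -0.02 -0.02]
```

Call:
step_arm:
  commands:
    - {"travel":[-0.0003,0.0013,0.006],"turn":[0,0,0]}
    - {"travel":[-0.0003,0.0026,0.012],"turn":[0,0,0]}
    - {"travel":[-0.0003,0.0026,0.0185],"turn":[0,0,0]}
    - {"travel":[-0.0003,0.0026,0.0185],"turn":[0,0,0]}
    - {"travel":[-0.0003,0.0026,0.0185],"turn":[0,0,0]}

```text
time: 14.6
position: [0.422, -0.4147, 0.0367]
tool_rot: [-2.904, -1.197, 0.001]
ft_force: [-0.0, 0.1, -0.4]
grip_width: 0.182
grip_force: 20.0
```

Call:
step_arm:
  commands:
    - {"travel":[0,0,0.0005],"turn":[0,0,0]}
    - {"travel":[0,0,0.0012],"turn":[0,0,0]}
    - {"travel":[0,0,0.0012],"turn":[0,0,0]}
    - {"travel":[0,0,0.0012],"turn":[0,0,0]}

```text
time: 15.0
position: [0.4224, -0.4148, 0.036]
tool_rot: [2.904, 1.198, 0.0]
ft_force: [-0.1, -0.1, -0.2]
grip_width: 0.179
grip_force: 20.0
```

Run:
```python
from h import *
p=rack(BUILD,[0,.027,.0355])[0]; go(p,np.degrees(BUILD[2])-90)
```

```text
t 15.0 pos [ 0.4224 -0.4148  0.036 ] w 0.179 gf 20.0 F [-0.1 -0.1 -0.2]
 travel [-0.   0.3  0.5] mm turn [ 0.01 -0.01 -0.02]
```

Call:
step_arm:
  commands:
    - {"travel":[0,0.0003,0.0005],"turn":[0,0,0]}
    - {"travel":[0,0.0003,0.001],"turn":[0,0,0]}
    - {"travel":[0,0.0003,0.001],"turn":[0,0,0]}

```text
time: 15.3
position: [0.4225, -0.415, 0.0356]
tool_rot: [-2.904, -1.197, -0.001]
ft_force: [-2.1, 1.9, 5.8]
grip_width: 0.18
grip_force: 20.0
```

Call:
step_arm:
  commands:
    - {"travel":[0,0,0],"turn":[0,0,0]}
    - {"travel":[0,0,0],"turn":[0,0,0]}
    - {"travel":[0,0,0],"turn":[0,0,0]}
    - {"travel":[0,0,0],"turn":[0,0,0]}
  gripper: 0.34

```text
time: 15.7
position: [0.4226, -0.415, 0.0348]
tool_rot: [2.904, 1.198, -0.0]
ft_force: [0.2, -0.0, -1.0]
grip_width: 0.329
grip_force: 0.0
```

Call:
step_arm:
  commands:
    - {"travel":[0,0,-0.01],"turn":[0,0,0]}
    - {"travel":[0,0,-0.03],"turn":[0,0,0]}
    - {"travel":[0,0,-0.06],"turn":[0,0,0]}
    - {"travel":[0,0,-0.08],"turn":[0,0,0]}
    - {"travel":[0,0,-0.08],"turn":[0,0,0]}

```text
time: 16.2
position: [0.4237, -0.4169, 0.1184]
tool_rot: [2.9, 1.195, 0.005]
ft_force: [0.3, -0.1, -0.6]
grip_width: 0.337
grip_force: 0.0
```

Run:
```python
from h import *
p=rack(STRIP,[0,.027,.116])[0]; go(p,np.degrees(STRIP[2]))
```

```text
t 16.2 pos [ 0.4237 -0.4169  0.1184] w 0.337 gf 0.0 F [ 0.3 -0.1 -0.6]
 travel [104.2 -69.1   2.1] mm turn [  0.29   0.22 -92.75]
```

Call:
step_arm:
  commands:
    - {"travel":[0.021,-0.014,0],"turn":[0,0,-8.5]}
    - {"travel":[0.042,-0.028,0],"turn":[0,0,-17]}
    - {"travel":[0.063,-0.042,0],"turn":[0,0,-25.5]}
    - {"travel":[0.084,-0.056,0],"turn":[0,0,-34]}
    - {"travel":[0.104,-0.069,0],"turn":[0,0,-42]}
  gripper: 0.5

```text
time: 16.7
position: [0.4475, -0.2913, 0.1144]
tool_rot: [-2.275, -2.165, 0.0]
ft_force: [-0.3, 0.1, 0.6]
grip_width: 0.498
grip_force: 0.0
```

Call:
step_arm:
  commands:
    - {"travel":[0,0,0],"turn":[0,0,-8.5]}
    - {"travel":[0,0,0],"turn":[0,0,-17]}
    - {"travel":[0,0,0],"turn":[0,0,-25.5]}
    - {"travel":[0,0,0],"turn":[0,0,-34]}
    - {"travel":[0,0,0],"turn":[0,0,-42]}

```text
time: 17.2
position: [0.4473, -0.2925, 0.1145]
tool_rot: [-1.348, -2.837, -0.0]
ft_force: [0.3, -0.2, 0.1]
grip_width: 0.502
grip_force: 0.0
```

Call:
step_arm:
  commands:
    - {"travel":[0,0,0.005],"turn":[0,0,-8.5]}
    - {"travel":[0,0,0.01],"turn":[0,0,-8.5]}
    - {"travel":[0,0,0.01],"turn":[0,0,-8.5]}
    - {"travel":[0,0,0.01],"turn":[0,0,-8.5]}
    - {"travel":[0,0,0.01],"turn":[0,0,-8.5]}

```text
time: 17.7
position: [0.4477, -0.2928, 0.1049]
tool_rot: [-1.146, -2.925, 0.0]
ft_force: [1.0, -0.1, 0.2]
grip_width: 0.502
grip_force: 0.0
```

Run:
```python
from h import *
a=ctrl.get_image("top")[170:280,230:340,::-1]; b=ctrl.get_image("scene")[180:290,180:290,::-1]
cv2.imwrite("pics/p4.png",cv2.resize(np.hstack([a,b]),None,fx=3.6,fy=3.6,interpolation=cv2.INTER_CUBIC))
p=rack(STRIP,[0,.027,.03])[0]; go(p,np.degrees(STRIP[2])); print(ctrl.get_state()["joint_positions"].round(2))
for c,o in(("top",(230,170)),("scene",(180,180))): print(c,(proj(c,rack(BUILD,[[0,.027,.028],[.027,.027,.028],[-.027,.027,.028]]))-o)*3.6+1.3)
```

```text
t 17.8 pos [ 0.4478 -0.2928  0.105 ] w 0.502 gf 0.0 F [-0.1  0.   0. ]
 travel [-2.  -0.4 75. ] mm turn [-0.    0.01 -0.28]
[-0.29  0.26  0.92  1.92 -0.24  1.07  1.56]
top [[174.56831259 248.70304432]
 [139.82061982 212.33829217]
 [209.58115315 285.33823616]]
scene [[219.05586618 262.69508948]
 [207.00809372 224.66712264]
 [231.67326309 302.4633776 ]]
```

View pics/p4.png

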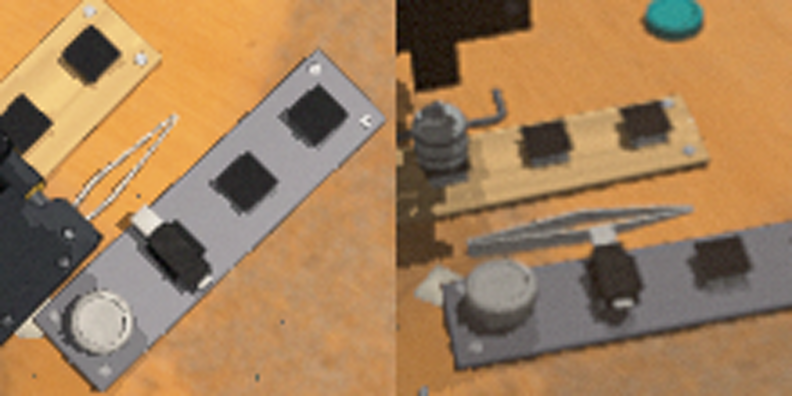

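The stick lies crosswise on its pedestal, with ends at about (143,214) and (207,285) in the left crop, as predicted. The motor is next.

Call:
step_arm:
  commands:
    - {"travel":[-0.001,0,0.01],"turn":[0,0,-0.3]}
    - {"travel":[-0.002,0,0.02],"turn":[0,0,-0.3]}
    - {"travel":[-0.002,0,0.035],"turn":[0,0,-0.3]}
    - {"travel":[-0.002,0,0.05],"turn":[0,0,-0.3]}
    - {"travel":[-0.002,0,0.05],"turn":[0,0,-0.3]}

```text
time: 18.3
position: [0.4472, -0.2931, 0.052]
tool_rot: [-1.134, -2.924, 0.001]
ft_force: [-0.0, 0.4, 0.2]
grip_width: 0.5
grip_force: 0.0
```

Call:
step_arm:
  commands:
    - {"travel":[0,0,0.01],"turn":[0,0,0]}
    - {"travel":[0,0,0.018],"turn":[0,0,0]}
    - {"travel":[0,0,0.024],"turn":[0,0,0]}
    - {"travel":[0,0,0.024],"turn":[0,0,0]}
    - {"travel":[0,0,0.024],"turn":[0,0,0]}

```text
time: 18.8
position: [0.4492, -0.2943, 0.031]
tool_rot: [1.136, 2.929, -0.0]
ft_force: [0.8, 0.7, 0.1]
grip_width: 0.497
grip_force: 0.0
```

Run:
```python
from h import *
p=rack(STRIP,[0,.027,.03])[0]; go(p,np.degrees(STRIP[2]))
```

```text
t 18.8 pos [ 0.4492 -0.2943  0.031 ] w 0.497 gf 0.0 F [0.8 0.7 0.1]
 travel [ 0.  -0.3  1. ] mm turn [-0.    0.01  0.06]
```

Call:
step_arm:
  commands:
    - {"travel":[0,0,0],"turn":[0,0,0]}
    - {"travel":[0,0,0],"turn":[0,0,0]}
    - {"travel":[0,0,0],"turn":[0,0,0]}
    - {"travel":[0,0,0],"turn":[0,0,0]}
    - {"travel":[0,0,0],"turn":[0,0,0]}
  gripper: 0.15
  force: 25

```text
time: 19.3
position: [0.45, -0.2936, 0.0312]
tool_rot: [1.134, 2.929, 0.002]
ft_force: [1.7, 2.3, 1.8]
grip_width: 0.309
grip_force: 25.0
```

Call:
step_arm:
  commands:
    - {"travel":[0,0,-0.005],"turn":[0,0,0]}
    - {"travel":[0,0,-0.02],"turn":[0,0,0]}
    - {"travel":[0,0,-0.04],"turn":[0,0,0]}
    - {"travel":[0,0,-0.06],"turn":[0,0,0]}
    - {"travel":[0,0,-0.08],"turn":[0,0,0]}

```text
time: 19.8
position: [0.4484, -0.2952, 0.1126]
tool_rot: [1.137, 2.928, -0.002]
ft_force: [0.5, 0.4, 0.2]
grip_width: 0.308
grip_force: 25.0
```

Run:
```python
from h import *
p=rack(BUILD,[0,-.027,.111])[0]; go(p,np.degrees(BUILD[2]))
```

```text
t 19.8 pos [ 0.4484 -0.2952  0.1126] w 0.308 gf 25.0 F [0.5 0.4 0.2]
 travel [-115.7 -108.3    1.8] mm turn [-0.05  0.03  2.71]
```

Call:
step_arm:
  commands:
    - {"travel":[-0.025,-0.023,0],"turn":[0,0,0.6]}
    - {"travel":[-0.05,-0.047,0],"turn":[0,0,1.2]}
    - {"travel":[-0.075,-0.07,0],"turn":[0,0,1.8]}
    - {"travel":[-0.1,-0.094,0],"turn":[0,0,2.4]}
    - {"travel":[-0.116,-0.108,0],"turn":[0,0,2.7]}

```text
time: 20.3
position: [0.4604, -0.4559, 0.1123]
tool_rot: [1.209, 2.899, -0.005]
ft_force: [-0.3, -0.2, -0.6]
grip_width: 0.312
grip_force: 25.0
```

Call:
step_arm:
  commands:
    - {"travel":[0,0,0.01],"turn":[0,0,0]}
    - {"travel":[0,0,0.03],"turn":[0,0,0]}
    - {"travel":[0,0,0.05],"turn":[0,0,0]}
    - {"travel":[0,0,0.06],"turn":[0,0,0]}
    - {"travel":[0,0,0.06],"turn":[0,0,0]}

```text
time: 20.8
position: [0.4612, -0.4506, 0.0497]
tool_rot: [-1.202, -2.899, -0.001]
ft_force: [0.7, 0.0, -1.0]
grip_width: 0.314
grip_force: 25.0
```

Call:
step_arm:
  commands:
    - {"travel":[0,0,0],"turn":[0,0,0]}
    - {"travel":[0,0,0],"turn":[0,0,0]}
    - {"travel":[0,0,0],"turn":[0,0,0]}
    - {"travel":[0,0,0],"turn":[0,0,0]}

```text
time: 21.2
position: [0.4624, -0.4523, 0.0516]
tool_rot: [1.204, 2.901, -0.0]
ft_force: [0.0, 0.1, -0.2]
grip_width: 0.309
grip_force: 25.0
```

Run:
```python
from h import *
p=rack(BUILD,[0,-.027,.032])[0]; go(p,np.degrees(BUILD[2]))
```

```text
t 21.2 pos [ 0.4624 -0.4523  0.0516] w 0.309 gf 25.0 F [ 0.   0.1 -0.2]
 travel [ 0.6 -1.9 19.6] mm turn [0.01 0.06 0.09]
```

Call:
step_arm:
  commands:
    - {"travel":[0.0006,-0.001,0.006],"turn":[0,0,0.1]}
    - {"travel":[0.0006,-0.0019,0.012],"turn":[0,0,0.1]}
    - {"travel":[0.0006,-0.0019,0.0185],"turn":[0,0,0.1]}
    - {"travel":[0.0006,-0.0019,0.0185],"turn":[0,0,0.1]}
    - {"travel":[0.0006,-0.0019,0.0185],"turn":[0,0,0.1]}

```text
time: 21.7
position: [0.4601, -0.4527, 0.0319]
tool_rot: [-1.207, -2.9, -0.001]
ft_force: [0.1, 0.5, -1.0]
grip_width: 0.313
grip_force: 25.0
```

Call:
step_arm:
  commands:
    - {"travel":[0,0,0.0005],"turn":[0,0,0]}
    - {"travel":[0,0,0.001],"turn":[0,0,0]}
    - {"travel":[0,0,0.001],"turn":[0,0,0]}
    - {"travel":[0,0,0.001],"turn":[0,0,0]}

```text
time: 22.1
position: [0.4603, -0.4529, 0.0314]
tool_rot: [1.207, 2.9, 0.0]
ft_force: [0.9, 0.1, -1.4]
grip_width: 0.311
grip_force: 25.0
```

Run:
```python
from h import *
p=rack(BUILD,[0,-.027,.031])[0]; go(p,np.degrees(BUILD[2]))
```

```text
t 22.1 pos [ 0.4603 -0.4529  0.0314] w 0.311 gf 25.0 F [ 0.9  0.1 -1.4]
 travel [-0.4 -0.   0.4] mm turn [ 0.01  0.   -0.01]
```

Call:
step_arm:
  commands:
    - {"travel":[-0.0004,0,0.0005],"turn":[0,0,0]}
    - {"travel":[-0.0004,0,0.001],"turn":[0,0,0]}
    - {"travel":[-0.0004,0,0.001],"turn":[0,0,0]}
    - {"travel":[-0.0004,0,0.001],"turn":[0,0,0]}

```text
time: 22.5
position: [0.4605, -0.453, 0.0312]
tool_rot: [-1.207, -2.9, -0.002]
ft_force: [-1.9, 3.5, 6.7]
grip_width: 0.309
grip_force: 25.0
```

Contact. I release, rise, and go to the gear.

Call:
step_arm:
  commands:
    - {"travel":[0,0,0],"turn":[0,0,0]}
    - {"travel":[0,0,0],"turn":[0,0,0]}
    - {"travel":[0,0,0],"turn":[0,0,0]}
    - {"travel":[0,0,0],"turn":[0,0,0]}
  gripper: 0.5

```text
time: 22.9
position: [0.4605, -0.4534, 0.0303]
tool_rot: [1.207, 2.9, -0.0]
ft_force: [-0.2, 0.2, 0.3]
grip_width: 0.488
grip_force: 0.0
```

Call:
step_arm:
  commands:
    - {"travel":[0,0,-0.01],"turn":[0,0,0]}
    - {"travel":[0,0,-0.03],"turn":[0,0,0]}
    - {"travel":[0,0,-0.06],"turn":[0,0,0]}
    - {"travel":[0,0,-0.08],"turn":[0,0,0]}
    - {"travel":[0,0,-0.08],"turn":[0,0,0]}

```text
time: 23.4
position: [0.4618, -0.4554, 0.1144]
tool_rot: [1.205, 2.895, -0.003]
ft_force: [-0.1, -0.8, 0.5]
grip_width: 0.501
grip_force: 0.0
```

Run:
```python
from h import *
p=rack(STRIP,[0,.081,.11])[0]; print(p); go(p,np.degrees(STRIP[2]))
```

```text
[ 0.40913303 -0.25802909  0.11      ]
t 23.4 pos [ 0.4618 -0.4554  0.1144] w 0.501 gf 0.0 F [-0.1 -0.8  0.5]
 travel [177.2 101.7   3.3] mm turn [ 0.03  0.37 -2.75]
```

Call:
step_arm:
  commands:
    - {"travel":[0.036,0.02,0],"turn":[0,0,-0.5]}
    - {"travel":[0.072,0.041,0],"turn":[0,0,-1.1]}
    - {"travel":[0.108,0.061,0],"turn":[0,0,-1.6]}
    - {"travel":[0.144,0.081,0],"turn":[0,0,-2.2]}
    - {"travel":[0.177,0.102,0],"turn":[0,0,-2.75]}
  gripper: 0.68

```text
time: 23.9
position: [0.4068, -0.254, 0.1093]
tool_rot: [-1.136, -2.927, 0.0]
ft_force: [0.3, -0.6, 1.0]
grip_width: 0.678
grip_force: 0.0
```

Call:
step_arm:
  commands:
    - {"travel":[0,0,0],"turn":[0,0,0]}
    - {"travel":[0,0,0.015],"turn":[0,0,0]}
    - {"travel":[0,0,0.03],"turn":[0,0,0]}
    - {"travel":[0,0,0.045],"turn":[0,0,0]}
    - {"travel":[0,0,0.045],"turn":[0,0,0]}

```text
time: 24.4
position: [0.4065, -0.2558, 0.0637]
tool_rot: [-1.137, -2.925, 0.002]
ft_force: [-0.4, -0.1, 0.9]
grip_width: 0.681
grip_force: 0.0
```

Call:
step_arm:
  commands:
    - {"travel":[0,0,0],"turn":[0,0,0]}
    - {"travel":[0,0,0],"turn":[0,0,0]}
    - {"travel":[0,0,0],"turn":[0,0,0]}
    - {"travel":[0,0,0],"turn":[0,0,0]}

```text
time: 24.8
position: [0.4086, -0.256, 0.0659]
tool_rot: [1.136, 2.928, 0.001]
ft_force: [0.1, -0.3, -0.4]
grip_width: 0.68
grip_force: 0.0
```

Run:
```python
from h import *
a=ctrl.get_image("top")[170:280,230:340,::-1]; b=ctrl.get_image("scene")[180:290,150:260,::-1]
cv2.imwrite("pics/p5.png",cv2.resize(np.hstack([a,b]),None,fx=3.6,fy=3.6,interpolation=cv2.INTER_CUBIC))
p=rack(STRIP,[0,.081,.026])[0]; go(p,np.degrees(STRIP[2]))
for c,o in(("top",(230,170)),("scene",(150,180))): print(c,(proj(c,rack(BUILD,[[0,-.027,.056],[0,-.027,.048]]))-o)*3.6+1.3)
```

```text
t 24.9 pos [ 0.4084 -0.2559  0.0657] w 0.682 gf 0.0 F [-0.2  0.3  0.9]
 travel [-2.  -1.1 39.7] mm turn [0.03 0.03 0.02]
top [[248.87175818 171.77622591]
 [248.45550738 174.00878741]]
scene [[437.0818609  200.6068461 ]
 [436.85621577 212.89090469]]
```

View pics/p5.png

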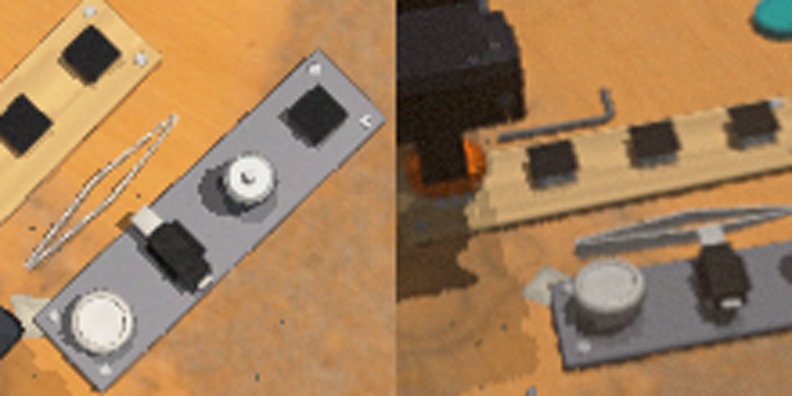

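The right crop shows the gripper over the gear at (447,160). The motor stands on build pedestal 3, but its shaft tip is at (250,177) against the predicted (249,172). I check that against the rack outline.

Run:
```python
from h import *
c=proj("top",rack(BUILD,[[.028,-.109,.008],[-.028,-.109,.008],[-.028,.109,.008],[.028,.109,.008],[0,-.081,.02],[0,-.027,.048],[0,.081,.03]]))
print(((c-(230,170))*3.6+1.3).round(0).tolist())
im=cv2.imread("pics/p5.png")[:,:396]
o=cv2.resize(im[10:250,130:390],None,fx=3,fy=2.5,interpolation=cv2.INTER_CUBIC); 
for q in (c-(230,170))*3.6+1.3:
    x,y=((q-(130,10))*(3,2.5)).astype(int); cv2.drawMarker(o,(int(x),int(y)),(0,0,255),0,14,1)
cv2.imwrite("pics/p6.png",o)
```

```text
[[318.0, 48.0], [388.0, 119.0], [101.0, 395.0], [30.0, 319.0], [318.0, 114.0], [248.0, 174.0], [100.0, 319.0]]
```

View pics/p6.png

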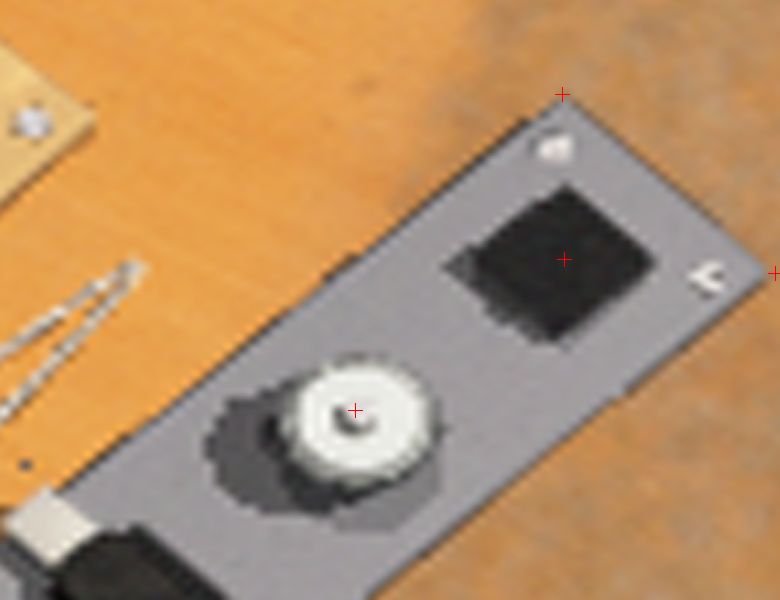

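The rack's own pedestal is off the model by about (1,6) enlarged pixels and the motor by (8,12). The motor is therefore about 1 mm off its pedestal centre, which is fine. I take the gear now.

Call:
step_arm:
  commands:
    - {"travel":[-0.001,-0.0005,0.008],"turn":[0,0,0]}
    - {"travel":[-0.002,-0.001,0.016],"turn":[0,0,0]}
    - {"travel":[-0.002,-0.001,0.024],"turn":[0,0,0]}
    - {"travel":[-0.002,-0.001,0.032],"turn":[0,0,0]}
    - {"travel":[-0.002,-0.001,0.039],"turn":[0,0,0]}

```text
time: 25.4
position: [0.4085, -0.2578, 0.0253]
tool_rot: [-1.137, -2.928, 0.0]
ft_force: [0.1, -0.8, 0.5]
grip_width: 0.676
grip_force: 0.0
```

Call:
step_arm:
  commands:
    - {"travel":[0,0,0],"turn":[0,0,0]}
    - {"travel":[0,0,0],"turn":[0,0,0]}
    - {"travel":[0,0,0],"turn":[0,0,0]}
    - {"travel":[0,0,0],"turn":[0,0,0]}

```text
time: 25.8
position: [0.4093, -0.2581, 0.0267]
tool_rot: [1.137, 2.928, 0.0]
ft_force: [-0.2, -0.0, -0.1]
grip_width: 0.684
grip_force: 0.0
```

Run:
```python
from h import *
p=rack(STRIP,[0,.081,.0265])[0]; go(p,np.degrees(STRIP[2]))
```

```text
t 25.8 pos [ 0.4093 -0.2581  0.0267] w 0.684 gf 0.0 F [-0.2 -0.  -0.1]
 travel [ 0.1 -0.1  0.2] mm turn [0.03 0.04 0.02]
```

Call:
step_arm:
  commands:
    - {"travel":[0,0,0],"turn":[0,0,0]}
    - {"travel":[0,0,0],"turn":[0,0,0]}
    - {"travel":[0,0,0],"turn":[0,0,0]}
    - {"travel":[0,0,0],"turn":[0,0,0]}
    - {"travel":[0,0,0],"turn":[0,0,0]}
  gripper: 0.25
  force: 20

```text
time: 26.3
position: [0.4091, -0.2579, 0.0265]
tool_rot: [1.137, 2.929, 0.0]
ft_force: [0.0, 0.2, 0.9]
grip_width: 0.461
grip_force: 20.0
```

Call:
step_arm:
  commands:
    - {"travel":[0,0,0],"turn":[0,0,0]}
    - {"travel":[0,0,-0.015],"turn":[0,0,0]}
    - {"travel":[0,0,-0.04],"turn":[0,0,0]}
    - {"travel":[0,0,-0.07],"turn":[0,0,0]}
    - {"travel":[0,0,-0.09],"turn":[0,0,0]}

```text
time: 26.8
position: [0.4092, -0.2586, 0.1179]
tool_rot: [1.137, 2.927, -0.0]
ft_force: [-0.5, 0.6, 0.1]
grip_width: 0.458
grip_force: 20.0
```

Run:
```python
from h import *
p=rack(BUILD,[.001,-.081,.117])[0]; go(p,np.degrees(BUILD[2]))
```

```text
t 26.8 pos [ 0.4092 -0.2586  0.1179] w 0.458 gf 20.0 F [-0.5  0.6  0.1]
 travel [-223.4 -110.4    1.1] mm turn [0.02 0.07 2.7 ]
```

Call:
step_arm:
  commands:
    - {"travel":[-0.025,-0.012,0],"turn":[0,0,0.3]}
    - {"travel":[-0.05,-0.025,0],"turn":[0,0,0.6]}
    - {"travel":[-0.08,-0.04,0],"turn":[0,0,1]}
    - {"travel":[-0.11,-0.055,0],"turn":[0,0,1.3]}
    - {"travel":[-0.14,-0.07,0],"turn":[0,0,1.6]}

```text
time: 27.3
position: [0.4655, -0.405, 0.1158]
tool_rot: [-1.177, -2.912, -0.0]
ft_force: [-0.2, -0.0, 1.2]
grip_width: 0.462
grip_force: 20.0
```

Call:
step_arm:
  commands:
    - {"travel":[-0.03,-0.014,0],"turn":[0,0,0.4]}
    - {"travel":[-0.06,-0.028,0],"turn":[0,0,0.8]}
    - {"travel":[-0.082,-0.038,0],"turn":[0,0,1.1]}
    - {"travel":[-0.082,-0.038,0],"turn":[0,0,1.1]}
    - {"travel":[-0.082,-0.038,0],"turn":[0,0,1.1]}

```text
time: 27.8
position: [0.4968, -0.4884, 0.1156]
tool_rot: [-1.206, -2.899, -0.0]
ft_force: [-0.4, 0.2, -0.1]
grip_width: 0.466
grip_force: 20.0
```

Call:
step_arm:
  commands:
    - {"travel":[0,0,0.02],"turn":[0,0,0]}
    - {"travel":[0,0,0.04],"turn":[0,0,0]}
    - {"travel":[0,0,0.06],"turn":[0,0,0]}
    - {"travel":[0,0,0.06],"turn":[0,0,0]}
    - {"travel":[0,0,0.06],"turn":[0,0,0]}

```text
time: 28.3
position: [0.4978, -0.4872, 0.0567]
tool_rot: [-1.204, -2.901, -0.001]
ft_force: [-0.5, -0.4, -1.2]
grip_width: 0.456
grip_force: 20.0
```

Call:
step_arm:
  commands:
    - {"travel":[0,0,0],"turn":[0,0,0]}
    - {"travel":[0,0,0],"turn":[0,0,0]}
    - {"travel":[0,0,0],"turn":[0,0,0]}

```text
time: 28.6
position: [0.498, -0.4887, 0.0575]
tool_rot: [1.205, 2.9, -0.0]
ft_force: [0.8, 0.1, 0.1]
grip_width: 0.465
grip_force: 20.0
```

Run:
```python
from h import *
p=rack(BUILD,[.001,-.081,.0275])[0]; go(p,np.degrees(BUILD[2]))
```

```text
t 28.6 pos [ 0.498  -0.4887  0.0575] w 0.465 gf 20.0 F [0.8 0.1 0.1]
 travel [-2.5 -0.5 30. ] mm turn [0.02 0.09 0.04]
```

Call:
step_arm:
  commands:
    - {"travel":[-0.0012,-0.0005,0.008],"turn":[0,0.1,0]}
    - {"travel":[-0.0025,-0.0005,0.016],"turn":[0,0.1,0]}
    - {"travel":[-0.0025,-0.0005,0.024],"turn":[0,0.1,0]}
    - {"travel":[-0.0025,-0.0005,0.029],"turn":[0,0.1,0]}
    - {"travel":[-0.0025,-0.0005,0.029],"turn":[0,0.1,0]}

```text
time: 29.1
position: [0.4987, -0.4903, 0.0265]
tool_rot: [-1.205, -2.898, -0.001]
ft_force: [0.6, 0.0, 0.4]
grip_width: 0.464
grip_force: 20.0
```

Call:
step_arm:
  commands:
    - {"travel":[0,0,0],"turn":[0,0,0]}
    - {"travel":[0,0,0],"turn":[0,0,0]}
    - {"travel":[0,0,0.0007],"turn":[0,0,0]}
    - {"travel":[0,0,0.0007],"turn":[0,0,0]}
    - {"travel":[0,0,0.0007],"turn":[0,0,0]}

```text
time: 29.6
position: [0.499, -0.4905, 0.0267]
tool_rot: [-1.205, -2.9, -0.001]
ft_force: [0.3, 0.4, -0.0]
grip_width: 0.461
grip_force: 20.0
```

Run:
```python
from h import *
p=rack(BUILD,[.001,-.081,.0265])[0]; go(p,np.degrees(BUILD[2]))
```

```text
t 29.6 pos [ 0.499  -0.4905  0.0267] w 0.461 gf 20.0 F [ 0.3  0.4 -0. ]
 travel [-0.5  0.   0.2] mm turn [ 0.   -0.1   0.03]
```

Call:
step_arm:
  commands:
    - {"travel":[-0.0005,0,0.0005],"turn":[0,0,0]}
    - {"travel":[-0.0005,0,0.001],"turn":[0,0,0]}
    - {"travel":[-0.0005,0,0.001],"turn":[0,0,0]}
    - {"travel":[-0.0005,0,0.001],"turn":[0,0,0]}

```text
time: 30.0
position: [0.4995, -0.491, 0.026]
tool_rot: [-1.205, -2.9, -0.001]
ft_force: [-1.1, 0.8, 2.6]
grip_width: 0.459
grip_force: 20.0
```

Call:
step_arm:
  commands:
    - {"travel":[0,0,0],"turn":[0,0,0]}
    - {"travel":[0,0,0],"turn":[0,0,0]}
    - {"travel":[0,0,0],"turn":[0,0,0]}
    - {"travel":[0,0,0],"turn":[0,0,0]}
  gripper: 0.6

```text
time: 30.4
position: [0.4993, -0.4908, 0.0255]
tool_rot: [-1.205, -2.899, -0.001]
ft_force: [0.0, 0.5, -0.4]
grip_width: 0.594
grip_force: 0.0
```

Call:
step_arm:
  commands:
    - {"travel":[0,0,-0.01],"turn":[0,0,0]}
    - {"travel":[0,0,-0.04],"turn":[0,0,0]}
    - {"travel":[0,0,-0.08],"turn":[0,0,0]}
    - {"travel":[0,0,-0.12],"turn":[0,0,0]}
    - {"travel":[0,0,-0.15],"turn":[0,0,0]}

```text
time: 30.9
position: [0.4997, -0.4919, 0.1795]
tool_rot: [1.206, 2.9, -0.001]
ft_force: [1.1, -0.0, -1.1]
grip_width: 0.602
grip_force: 0.0
```

Call:
step_arm:
  commands:
    - {"travel":[0.03,0.018,0],"turn":[0,0,0]}
    - {"travel":[0.06,0.036,0],"turn":[0,0,0]}
    - {"travel":[0.09,0.055,0],"turn":[0,0,0]}
    - {"travel":[0.12,0.073,0],"turn":[0,0,0]}
    - {"travel":[0.15,0.091,0],"turn":[0,0,0]}

```text
time: 31.4
position: [0.4577, -0.3195, 0.1764]
tool_rot: [-1.206, -2.9, -0.002]
ft_force: [0.7, 0.9, 1.4]
grip_width: 0.6
grip_force: 0.0
```

Call:
step_arm:
  commands:
    - {"travel":[0.03,0.018,0],"turn":[0,0,0]}
    - {"travel":[0.06,0.036,0],"turn":[0,0,0]}
    - {"travel":[0.09,0.055,0],"turn":[0,0,0]}
    - {"travel":[0.12,0.073,0],"turn":[0,0,0]}
    - {"travel":[0.12,0.073,0],"turn":[0,0,0]}

```text
time: 31.9
position: [0.4249, -0.1792, 0.1764]
tool_rot: [-1.195, -2.903, -0.011]
ft_force: [0.7, 0.3, -0.2]
grip_width: 0.602
grip_force: 0.0
```

Run:
```python
from h import *
a=ctrl.get_image("top")[:,:,::-1]
o=cv2.resize(a[170:285,215:345],None,fx=5,fy=5,interpolation=cv2.INTER_CUBIC)
P=rack(BUILD,[[0,-.081,.029],[0,-.027,.048],[0,.027,.028],[0,.081,.03]])
for x,y in ((proj("top",P)-(215,170))*5+2): cv2.drawMarker(o,(int(x),int(y)),(0,0,255),0,10,1)
cv2.imwrite("pics/p7.png",o)
b=ctrl.get_image("scene")[185:285,150:320,::-1]; cv2.imwrite("pics/p8.png",cv2.resize(b,None,fx=4.5,fy=4.5,interpolation=cv2.INTER_CUBIC))
s=ctrl.get_state();print(s["time"],s["position"])
```

```text
32.0 [ 0.42555694 -0.183632    0.17679302]
```

View pics/p7.png

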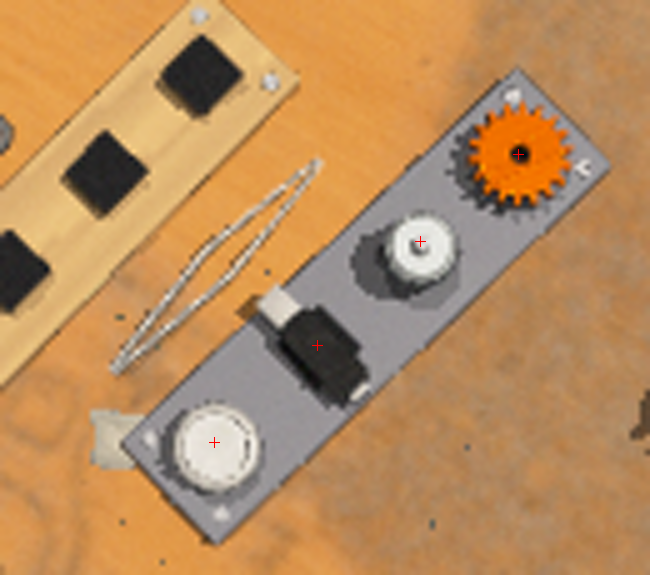

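View pics/p8.png

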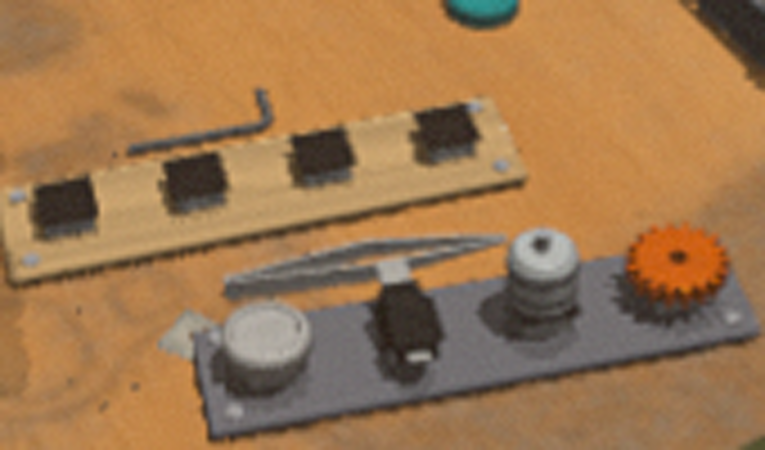

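From near-left to far-right, the build rack now holds the cap (217,447), stick (318,345), motor (423,246) and gear (520,155). Each is within about 1 px of its pedestal mark, and the stick lies crosswise. I hand the job in.

```bash
python3 -c "
from bench import ctrl
print(ctrl.close_job())"
```

```text
the job is handed in; nothing more can be done
None
```

I moved all four parts to the build rack in reverse order and handed the job in at about 32 s; in the final pictures each sits within about 2 mm of its pedestal centre, same way up, with the memory stick crosswise.

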